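Seat and clamp the embossing die in the belt jig

ROBOT

A 6-joint arm with a two-finger parallel gripper is mounted at the origin on the work surface. World frame = base frame: x ahead of the robot, y to its left, z up, the work surface at z = 0. Lengths are in m, angles in rad, forces in N, time in s.
With the tool pointing down it reaches from about 0.325 to 0.775 m from the base axis. Payload 5.5 kg.
Tool frame: the origin (TCP) lies midway between the tips of the shut fingers; the grasp point (between the pads) lies 19 mm behind it; z points along the fingers, y is the direction in which the jaws open and shut (so a half turn about z gives the same grasp; the last joint's range is limited). The gripper opens to 88 mm and grips with 3 to 60 N. Pads are 20 mm wide; open, the fingers measure 115 mm over their backs; the gripper's body (75 mm by 178 mm) begins 61 mm behind the grasp point.
Start: joints at [-1.268, 0.091, 1.231, -0, 1.82, -0.057], TCP at [0.211, -0.562, 0.223] pointing down, gripper open.
Joint ranges: [-2.87, 2.87], [-0.86, 2.18], [0.17, 2.46], [-1.51, 4.65], [0.06, 2.69], [-2.65, 2.65]. Speed limits (rad/s): [2.57, 2.57, 3.01, 3.14, 3.14, 3.14].

INTERFACE

Orientations are given as a rotation vector (axis times angle).
In Python, from cell import get_obs, optics, r gives the robot as it stands. The module is installed in compiled form; this text tells all that it offers.
- The arm moves only by the tool servo_tool, never from a script. Its argument "rows" is a list of rows, each a list of 7 numbers: the finger opening in m, from 0 to 0.0878, then the shift along the tool's x, y, z in m, then the turn, a rotation vector about the tool's x, y, z in degrees. A call has 1 to 10 rows; each row is the pose to reach, as a shift and turn from the pose commanded when the call began, along the tool's axes at that moment; what a row does not reach only later rows make up. A row lasts 1/8 s, in which the tool goes at most 62.5 mm and 10.7 degrees, less where a joint would pass 70% of its speed; a pose out of reach is approached as far as the arm can. A call with a gripper value outside its range is refused whole. The fingers move at their own pace and stop on an object; the grip force is fixed at half the most. Time passes only in rows, so rows that repeat a pose let the fingers close. It gives the time, the measured TCP pose, the force and the opening at its end, in the units of the state.
- get_obs(): the state, without advancing time (a new reading comes with each control period).
- optics.read_camera(name): name is "scene" or "top"; returns a dict with "frame" (384x512x3 uint8, red, green, blue), "fov_y" (degrees; the focal length in pixels is half the picture's height over the tangent of half this angle, whatever the lens; pixels are square), "cx", "cy" (the principal point, pixels), "k1" (the pictures are not rectified: a ray, as slopes to the right and down, at radius r is drawn at 1 + k1 r^2 times it, then the intrinsics apply), "cam_to_world" (4x4, takes a point from camera to world coordinates). Camera axes: x right, y up, looking along -z (the intrinsics and any distortion apply to the point x, -y, -z); pixel columns grow to the right and rows downward; lengths in m; the calibration is good to about 2 mm. A picture is of the moment at which its call begins. There is no depth.
- r.finish_job(): hands the job in, once; it reports no verdict.
The state is a dict: "clock": time; "joint_positions": joint angles; "joint_vel": joint speeds; "effort": joint torques, N m; "eef_pos": TCP position; "ee_rot": TCP orientation; "wrist_force": force on the tool from outside, world axes, zero at the start; "torque": the same for the moment, N m; "opening": opening from 0.0 (shut) to 1.0 (fully open).
Only numpy, scipy, OpenCV 4.12 (cv2) and the standard library are available. Lean on these libraries where they do the work, as an engineer would, in place of code of your own. Each camera call takes 0.05 s, during which the arm holds its last target.

TASK

Gently slide the steel embossing die along its channel in the jig until it sits fully home against the rubber buffer of the end stop, without ramming it. Then push the toggle clamp's handle over with the fingertips so that it snaps shut and holds the die down, without using undue force on the jig. Leave the other things on the bench where they are.

Things in the scene. Friction and masses are not known exactly. Their poses are not given: they have to be found in the camera images.
- jig: belt jig fixed to the bench: grey bed 300 x 110 mm, 18 mm thick; origin under its centre on the bench, z up, +x along its channel towards end stop and clamp. Two rails 13 mm wide, 7 mm high above the bed, 49 mm apart inside, from x = -150 to +20 mm, form the channel, centred on y = 0. Two steel cheeks (outer width 36 mm, tops at z = 70 mm) carry the clamp at x = 80 to 116 mm
- stop_slot (a point): fixed mark on the bed's top at jig x = 40 mm, y = 0, amid the range of the adjustable end stop: a dark steel block faced with a rubber buffer 36 mm wide, 15 mm high, looking to jig -x. Its face is set anywhere from 12 mm before to 12 mm beyond this mark; that is not measured: see or feel for it. The buffer gives about 6 N per mm for 3 mm, then is solid; the block itself is fast
- die: embossing die: steel block 60 mm long (x), 46 wide (y), 16 high, a dark round-ended inlay on top, 0.2 to 0.45 kg; origin under its centre. It lies in the channel with 1.5 mm play each side, underside on the bed (18 mm above the bench), 48 to 110 mm short of the stop, its x along the jig's x. Home when its +x end rests on the buffer. Sliding it takes 1 to 5 N
- clamp_hinge (a point): hinge of the toggle clamp, at jig x = 98 mm, y = 0, z = 60 mm, axis along the jig's y. When open, the hold-down arm (90 mm long, 16 mm wide, with a rubber foot on a 26 mm spindle pointing to the jig's -x) stands upright over it, up to 160 mm above the bench
- handle_tip (a point): end of the clamp's handle, on the axis of its black round grip (18 mm thick, 48 mm long, rounded 9 mm past this point), 100 mm from the hinge; it swings in the jig's x-z plane over y = 0. Open, it leans 0.75 rad from upright to the jig's +x: tip at jig x = 166, z = 133 mm, with free space beyond it. To shut, push the grip towards the jig's -x, past upright
- clamp (a joint): toggle clamp, rad: 0 open, 0.75 dead centre (handle upright), about 1.5 shut: foot on the die, arm level, handle leaning 0.75 rad to the jig's -x. It resists with 0.4 N m at the start (4 to 5 N square to the grip), less towards the centre; past it, it snaps shut by itself and presses the die with about 4 N. The grip rubs: follow its arc (first as much up as across), as a level push binds
- spare_die: bystander: a smaller steel die 52 x 40 x 14 mm lying on the bench beside the jig; origin under its centre
- buckle: bystander: brass buckle frame 50 x 44 x 5 mm lying flat beside the jig; origin under its centre
- rivet_tin: bystander: clear jar with metal cap, 60 mm across, 45 mm high, beside the jig; origin under its centre
- mallet: bystander: hammer lying on the bench near the robot's left; origin under it
- awl: bystander: wood-handled awl lying on the bench near the robot's right; origin under it
- tape_roll: bystander: wooden ring 90 mm across, 22 mm high, lying on the bench to the right of the jig; origin under its centre
- dye: bystander: amber bottle 56 mm across, 100 mm high, to the left of the jig; origin under its centre
Not all that is in view belongs to the job. What is shaped like the die but pink or yellow is not meant.

How it is judged:
By the outcome, as a careful person would: the job done as asked, in the order asked, and still so for the second after the job is handed in, with the robot touching nothing.
It also fails if it takes over 58 s, if anything falls off the work surface, if the arm or the gripper's body presses on something with over 40 N, if the wrist force passes 120 N, or if a joint passes its speed limit or range.

## Working session

There is one attempt and no reset: what is moved stays moved. The work goes in short steps, Python scripts to look and compute and a tool call to move; the robot and the scene stay as the last step left them, time stands still between calls to the robot, and variables do not carry over. Pictures are saved under pics/ and viewed, and the job is handed in when it is done.

Besides the shell and the picture viewer there is one more tool, called by a JSON object that holds its "method" and its "body", one argument or row to a line. servo_tool: Moves the arm, as the interface text tells. Its arguments: {"type":"object","properties":{"rows":{"type":"array"}},"required":["rows"]}

```bash
mkdir -p pics; python3 - <<'E'
from cell import get_obs, optics, r
import cv2
for n in("scene","top"):
    d=optics.read_camera(n); cv2.imwrite(f"pics/{n}0.png",d["frame"][:,:,::-1])
    print(n,d["fov_y"],d["cx"],d["cy"],d["k1"],d["cam_to_world"])
print(get_obs())
E
```

```text
scene 47.94252033919297 253.8129158733532 195.33629688945734 -0.0523584901360348 [[-0.23688044 -0.58828127  0.77318355  1.35779657]
 [ 0.97132063 -0.16026773  0.1756431   0.1993658 ]
 [ 0.02058882  0.79261555  0.60937402  0.7893298 ]
 [ 0.          0.          0.          1.        ]]
top 45.24470479913554 249.86899776072804 191.11385284281556 -0.030044604844169476 [[ 0.02608666  0.99538751 -0.09232113  0.38373465]
 [-0.99964652  0.02550079 -0.00752014 -0.00738811]
 [-0.00513119  0.09248468  0.99570089  1.44709564]
 [ 0.          0.          0.          1.        ]]
{'clock': 0.1, 'joint_positions': array([-1.26768471e+00,  9.18076561e-02,  1.23175331e+00,  8.44005307e-06,
        1.81978767e+00, -5.67061109e-02]), 'joint_vel': array([-2.68402577e-04, -1.38609411e-03, -3.62757220e-03, -2.04898216e-05,
       -7.38086416e-04,  4.01612502e-04]), 'effort': array([ 2.95378115e-03, -4.47857451e+01, -4.07570207e+01,  7.00791925e-02,
        2.84374208e-02, -1.23227769e-04]), 'eef_pos': array([ 0.21118265, -0.56133093,  0.22161238]), 'ee_rot': array([-3.08917122e+00, -5.61847487e-01,  3.26036176e-04]), 'wrist_force': array([-0.18219814, -0.75465315, -0.25225438]), 'torque': array([ 0.04999576, -0.01681844,  0.02581354]), 'opening': 1.0023096472871424}
```

View pics/scene0.png

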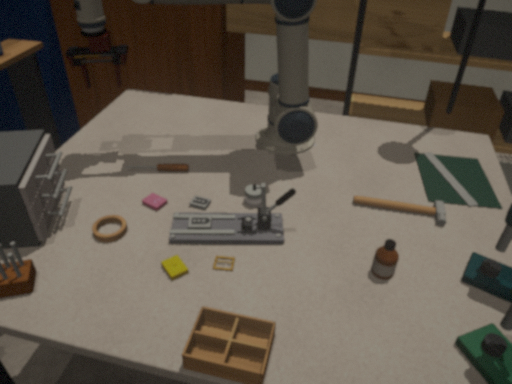

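View pics/top0.png

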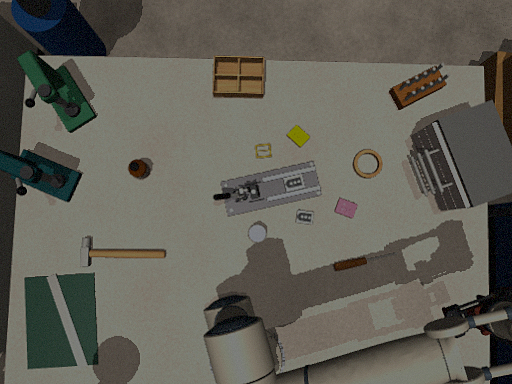

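The jig lies around (270,188) in the top view with its clamp end to the left (world +y), and the die is at about (294,182). I'll zoom in on both views.

```bash
python3 - <<'E'
import cv2
a=cv2.imread("pics/top0.png")[150:225,205:330]; cv2.imwrite("pics/topz.png",cv2.resize(a,None,fx=6.4,fy=6.4,interpolation=cv2.INTER_CUBIC))
a=cv2.imread("pics/scene0.png")[175:255,160:305]; cv2.imwrite("pics/scz.png",cv2.resize(a,None,fx=5.5,fy=5.5,interpolation=cv2.INTER_CUBIC))
E
```

```text
(no output)
```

View pics/topz.png

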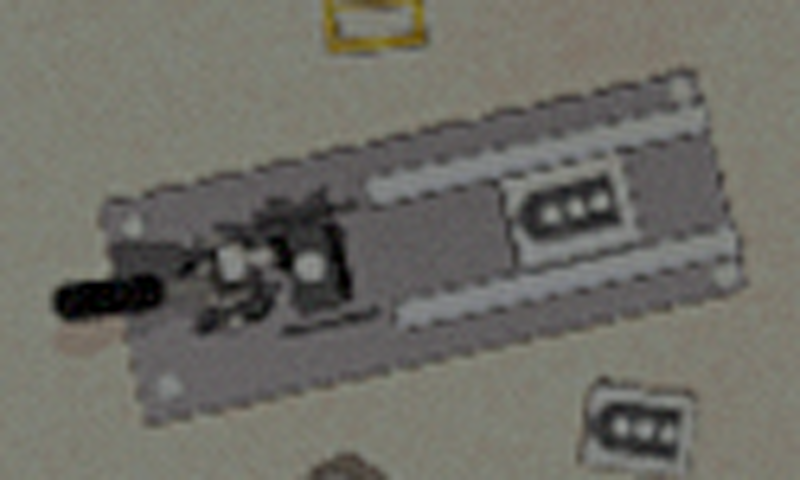

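View pics/scz.png

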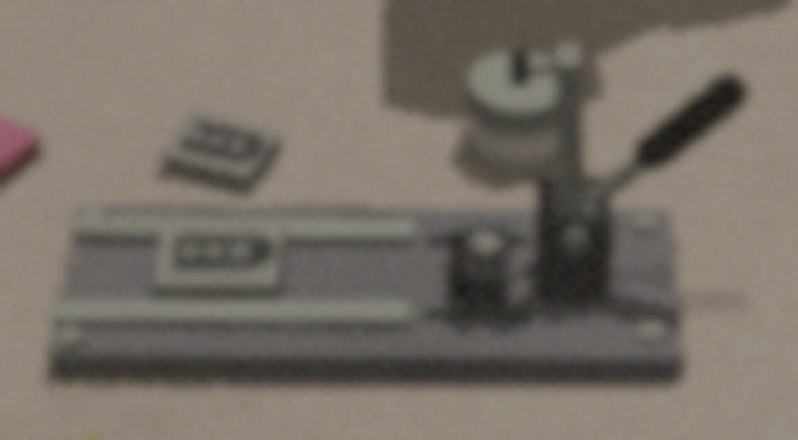

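```bash
cat > h.py <<'E'
import numpy as np, cv2
from cell import get_obs, optics, r
def cam(n):
    d=optics.read_camera(n); f=192/np.tan(np.radians(d["fov_y"]/2))
    d["K"]=np.array([[f,0,d["cx"]],[0,f,d["cy"]],[0,0,1.]]); d["D"]=np.array([d["k1"],0,0,0,0.]); return d
def cast(d,p,z):
    p=np.asarray(p,float).reshape(-1,1,2); s=cv2.undistortPoints(p,d["K"],d["D"]).reshape(-1,2)
    v=np.c_[s[:,0],-s[:,1],-np.ones(len(s))]@d["cam_to_world"][:3,:3].T; o=d["cam_to_world"][:3,3]
    return o+v*((np.asarray(z)-o[2])/v[:,2])[:,None]
def proj(d,X):
    M=np.linalg.inv(d["cam_to_world"]); c=np.atleast_2d(X)@M[:3,:3].T+M[:3,3]; c=c*[1,-1,-1]
    return cv2.projectPoints(c,np.zeros(3),np.zeros(3),d["K"],d["D"])[0].reshape(-1,2)
def fit(J,W):
    a,b=J.mean(0),W.mean(0); H=(J-a).T@(W-b); th=np.arctan2(H[0,1]-H[1,0],H[0,0]+H[1,1])
    R=np.array([[np.cos(th),-np.sin(th)],[np.sin(th),np.cos(th)]]); return th,b-R@a,(W-b)-(J-a)@R.T
E
python3 - <<'E'
from h import *
d=cam("top"); z=lambda P:(np.array(P)+.5)/6.4-.5+[205,150]
c=cast(d,z([(100,203),(690,70),(746,287),(150,425)]),[.018]*4)[:,:2]
J=np.array([[.15,.055],[-.15,.055],[-.15,-.055],[.15,-.055]])
# image up = world +x; jig +x left= world +y => jig +y = world -x (down)
J2=J*[1,-1]
th,t,res=fit(J2,c); print("top",th,t,res*1000)
s=cam("scene"); zs=lambda P:(np.array(P)+.5)/5.5-.5+[160,175]
# scene: near edge top corners (right near, left near), far corners
c2=cast(s,zs([(682,362),(50,362),(78,208),(668,208)]),[.018]*4)[:,:2]
# scene cam at +x looking back: near = world +x = jig -y ; right = world +y = jig +x
J3=np.array([[.15,-.055],[-.15,-.055],[-.15,.055],[.15,.055]])
th2,t2,res2=fit(J3,c2); print("scene",th2,t2,res2*1000)
th,t=th,t
R=np.array([[np.cos(th),-np.sin(th)],[np.sin(th),np.cos(th)]])
inj=lambda W:((W[:,:2]-t)@R)*1000
print("rails ends",inj(cast(d,z([(368,190),(398,315),(704,120),(738,243)]),[.025]*4)))
print("die corners",inj(cast(d,z([(503,183),(624,160),(638,243),(518,266)]),[.034]*4)))
print("block corners top",inj(cast(d,z([(333,212),(350,300)]),[.034]*2)))
R2=np.array([[np.cos(th2),-np.sin(th2)],[np.sin(th2),np.cos(th2)]])
print("scene die",((cast(s,zs([(160,228),(280,235),(280,292),(155,290)]),[.034]*4)[:,:2]-t2)@R2)*1000)
for n,D,zz in(("top",d,z),("scene",s,zs)):
    print(n,proj(D,[list(t+R@[.166,0])+[.133]]))
print("meas top tip",z([(62,302)]),"scene",zs([(735,88)]))
E
```

```text
top 1.8227521731797147 [ 0.52771388 -0.060673  ] [[ 1.06239995 -1.48386416]
 [-0.82596293  2.23730285]
 [-0.26127183  0.99970523]
 [ 0.02483481 -1.75314392]]
scene 1.8332860114535192 [ 0.52862977 -0.06061966] [[ 1.96479074 -1.72899483]
 [ 0.79437458  1.95660046]
 [-1.31838455  0.69473735]
 [-1.44078077 -0.92234298]]
rails ends [[  19.78017943  -31.73993871]
 [  19.41804888   30.78507783]
 [-147.2981976   -28.45021722]
 [-149.11920997   33.69135894]]
die corners [[ -44.02709938  -19.43309975]
 [-103.53939574  -17.20391365]
 [-100.67364503   23.46602938]
 [ -41.78981389   21.31996543]]
block corners top [[ 39.06614197 -24.12848081]
 [ 40.68993284  19.17042377]]
scene die [[-103.22980817   21.74839108]
 [ -44.27701047   16.5864196 ]
 [ -41.96058529  -25.02676741]
 [-101.2664386   -23.67883637]]
top [[215.62924194 196.93731942]]
scene [[291.98060151 192.02875225]]
meas top tip [[214.265625 196.765625]] scene [[293.22727273 190.59090909]]
```

```bash
python3 - <<'E'
from h import *
t=np.array([.5278,-.0607]);th=1.82
R=np.array([[np.cos(th),-np.sin(th)],[np.sin(th),np.cos(th)]])
for n in("top","scene"):
    d=cam(n); F=6
    g=d["frame"].astype(np.float32); 
    # rectified patch in jig coords at z=0.025 : 1px=0.5mm
    X,Y=np.meshgrid(np.arange(-170,60,.5),np.arange(-70,70,.5))
    for zz in(.018,.025,.034):
        W=np.c_[(np.c_[X.ravel(),Y.ravel()]/1000)@R.T+t,np.full(X.size,zz)]
        P=proj(d,W).astype(np.float32).reshape(*X.shape,2)
        I=cv2.remap(g,P[...,0],P[...,1],cv2.INTER_CUBIC).clip(0,255).astype(np.uint8)
        cv2.imwrite(f"pics/rect_{n}_{int(zz*1000)}.png",I[:,:,::-1])
        if zz==.025:
            gg=cv2.GaussianBlur(I.max(2),(5,5),0).astype(float)
            for y0 in(-31,31):
                xs=range(-145,18,8);cs=[]
                for x in xs:
                    col=gg[int((y0-11+70)*2):int((y0+11+70)*2),int((x-3+170)*2):int((x+3+170)*2)].mean(1)
                    w=np.clip(col-(col.max()+np.median(np.sort(col)[:15]))/2,0,None)
                    cs.append(y0-11+(w*np.arange(len(w))).sum()/w.sum()/2)
                p=np.polyfit(xs,cs,1);rs=np.array(cs)-np.polyval(p,xs);k=abs(rs)<2*rs.std();p=np.polyfit(np.array(xs)[k],np.array(cs)[k],1)
                print(n,y0,"slope",p[0],"y at -65",np.polyval(p,-65),rs.std())
E
python3 -c "
import cv2,numpy as np
a=[cv2.imread('pics/rect_%s_34.png'%n) for n in('top','scene')]
cv2.imwrite('pics/rect.png',cv2.resize(np.vstack(a),None,fx=1.4,fy=1.05))"
```

```text
top -31 slope 0.00126882853131515 y at -65 -30.652356584836564 0.3703264280688251
top 31 slope 0.0006321294336138262 y at -65 31.300416281856737 0.22979557421093216
scene -31 slope 0.011081093552982969 y at -65 -28.42625219166352 0.4822194978520181
scene 31 slope -0.014067603916100933 y at -65 33.98500130113743 0.682928606445616
```

View pics/rect.png

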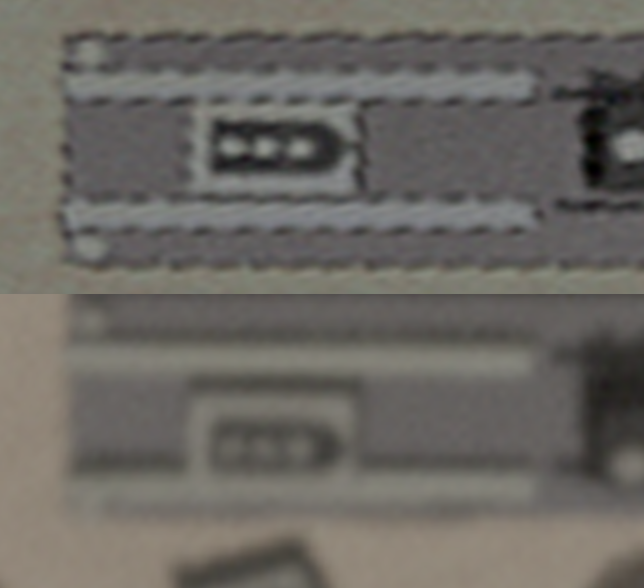

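```bash
cat >> h.py <<'E'
from scipy.spatial.transform import Rotation as Ro
TH=1.8207; T0=np.array([.5278,-.0607]); 
RJ=np.array([[np.cos(TH),-np.sin(TH)],[np.sin(TH),np.cos(TH)]]); T0=T0+RJ@[0,.0004]
def jig(p): q=RJ.T@(np.asarray(p)[:2]-T0); return np.round(np.r_[q,p[2]]*1000,1)
def world(x,y,z): return np.r_[T0+RJ@(np.array([x,y])/1000),z/1000]
def Rt(tilt): # tool x=jig x, z down; tilt>0: gripper body leans to jig +x
    b=np.c_[[*RJ[:,0],0],[*-RJ[:,1],0],[0,0,-1.]]
    return Ro.from_rotvec(np.r_[RJ[:,1],0]*tilt)*Ro.from_matrix(b)
def go(x,y,z,tilt=0):
    o=get_obs(); R=Ro.from_rotvec(o["ee_rot"]); 
    print("shift mm",np.round(R.inv().apply(world(x,y,z)-o["eef_pos"])*1000,1),"turn",np.round((R.inv()*Rt(tilt)).as_rotvec(degrees=True),1))
def st():
    o=get_obs(); R=Ro.from_rotvec(o["ee_rot"]); f=o["wrist_force"]
    print("t",round(o["clock"],2),"jig tcp",jig(o["eef_pos"]),"F jig",np.round(np.r_[RJ.T@f[:2],f[2]],1),"tool z jig",np.round(np.r_[RJ.T@R.apply([0,0,1])[:2],R.apply([0,0,1])[2]],3),"q",np.round(o["joint_positions"],2))
E
python3 - <<'E'
from h import *
st(); go(-123,0,150)
E
```

```text
t 0.3 jig tcp [-406.9  430.2  222.2] F jig [ 0.7 -0.5 -0.6] tool z jig [ 0.001  0.    -1.   ] q [-1.27  0.09  1.23  0.    1.82 -0.06]
shift mm [ 458.7 -235.    72.4] turn [ -0.   -0.  -83.7]
```

{"method": "servo_tool", "body": {
  "rows": [
    [0,0.4587,-0.235,0,0,0,-83.7],
    [0,0.4587,-0.235,0,0,0,-83.7],
    [0,0.4587,-0.235,0,0,0,-83.7],
    [0,0.4587,-0.235,0.02,0,0,-83.7],
    [0,0.4587,-0.235,0.03,0,0,-83.7],
    [0,0.4587,-0.235,0.04,0,0,-83.7],
    [0,0.4587,-0.235,0.05,0,0,-83.7],
    [0,0.4587,-0.235,0.072,0,0,-83.7],
    [0,0.4587,-0.235,0.072,0,0,-83.7],
    [0,0.4587,-0.235,0.072,0,0,-83.7]
  ]
}}

```text
clock: 1.55
eef_pos: [0.5579, -0.1784, 0.1488]
ee_rot: [-1.922, -2.481, 0.001]
wrist_force: [0.1, 0.3, -0.8]
opening: 0.004
```

```bash
python3 - <<'E'
from h import *
st(); go(-123,0,60)
E
```

```text
t 1.55 jig tcp [-121.5   -0.5  148.8] F jig [ 0.2 -0.2 -0.8] tool z jig [ 0.002  0.003 -1.   ] q [-0.37  0.05  1.4   0.    1.69 -0.62]
shift mm [-1.7 -0.3 88.8] turn [-0.1 -0.1  0.2]
```

{"method": "servo_tool", "body": {
  "rows": [
    [0,-0.001,0,0.045,0,0,0],
    [0,-0.002,0,0.085,0,0,0],
    [0,-0.002,0,0.085,0,0,0],
    [0,-0.002,0,0.085,0,0,0]
  ]
}}

```text
clock: 2.05
eef_pos: [0.5589, -0.1831, 0.0681]
ee_rot: [1.927, 2.478, 0.001]
wrist_force: [1.3, -0.1, 0.3]
opening: 0.005
```

```bash
python3 - <<'E'
from h import *
st(); go(-122,0,27)
for n in("top","scene"):
    d=cam(n);P=proj(d,world(-90,0,40))[0].astype(int)
    a=d["frame"][P[1]-45:P[1]+45,P[0]-60:P[0]+60,::-1];cv2.imwrite(f"pics/{n}1.png",cv2.resize(a,(660,495),interpolation=cv2.INTER_CUBIC))
E
```

```text
t 2.05 jig tcp [-126.3   -0.2   68.1] F jig [-0.4 -1.2  0.3] tool z jig [-0.002 -0.002 -1.   ] q [-0.37  0.08  1.51 -0.    1.54 -0.62]
shift mm [ 4.4 -0.3 41.1] turn [ 0.1  0.1 -0.1]
```

View pics/top1.png

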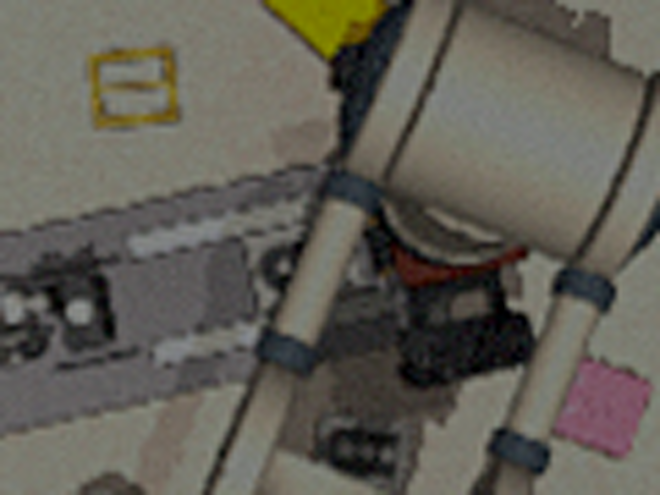

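View pics/scene1.png

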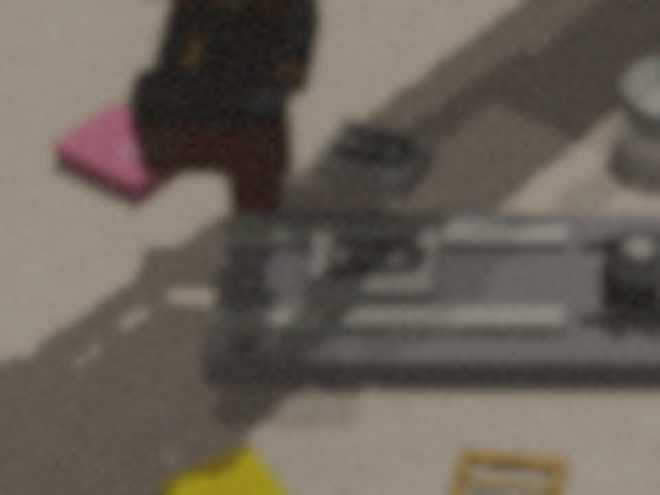

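The top view is blocked by the wrist. In the scene view the fingertips hang just left of the die, at about (260,210), over the channel and clear of it. I'll descend into the channel next.

{"method": "servo_tool", "body": {
  "rows": [
    [0,0.002,0,0.02,0,0,0],
    [0,0.002,0,0.03,0,0,0],
    [0,0.002,0,0.036,0,0,0],
    [0,0.002,0,0.039,0,0,0],
    [0,0.002,0,0.039,0,0,0]
  ]
}}

```text
clock: 2.78
eef_pos: [0.5578, -0.1801, 0.0265]
ee_rot: [-1.927, -2.481, 0.0]
wrist_force: [0.3, 0.2, -0.1]
opening: 0.005
```

```bash
python3 - <<'E'
from h import *
st(); go(-116,0,27)
for n in("scene",):
    d=cam(n);P=proj(d,world(-90,0,40))[0].astype(int)
    a=d["frame"][P[1]-45:P[1]+45,P[0]-60:P[0]+60,::-1];cv2.imwrite(f"pics/{n}2.png",cv2.resize(a,(660,495),interpolation=cv2.INTER_CUBIC))
E
```

```text
t 2.77 jig tcp [-123.1    0.    26.5] F jig [ 0.2 -0.3 -0.1] tool z jig [ 0.  0. -1.] q [-0.37  0.11  1.56 -0.    1.47 -0.62]
shift mm [ 7.1  0.  -0.5] turn [-0. -0.  0.]
```

View pics/scene2.png

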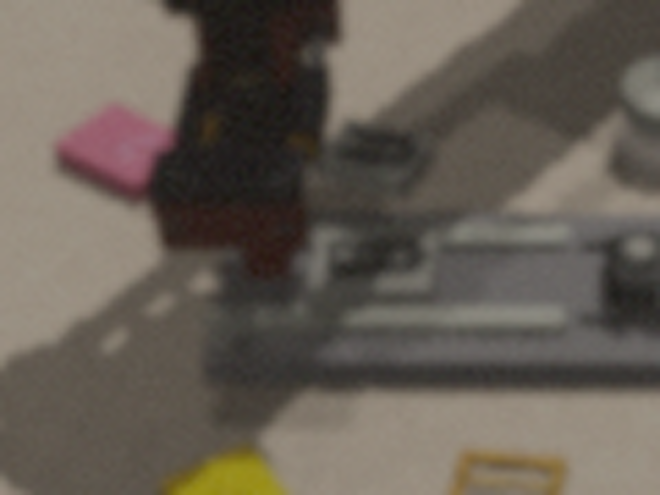

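{"method": "servo_tool", "body": {
  "rows": [
    [0,0.003,0,0,0,0,0],
    [0,0.006,0,0,0,0,0],
    [0,0.009,0,0,0,0,0],
    [0,0.011,0,0,0,0,0],
    [0,0.013,0,0,0,0,0],
    [0,0.015,0,0,0,0,0],
    [0,0.017,0,0,0,0,0],
    [0,0.02,0,0,0,0,0],
    [0,0.023,0,0,0,0,0],
    [0,0.026,0,0,0,0,0]
  ]
}}

```text
clock: 4.08
eef_pos: [0.5515, -0.1549, 0.0269]
ee_rot: [1.927, 2.48, 0.0]
wrist_force: [1.6, -2.4, 2.1]
opening: 0.009
```

```bash
python3 - <<'E'
from h import *
st()
d=cam("scene");P=proj(d,world(-60,0,40))[0].astype(int)
a=d["frame"][P[1]-45:P[1]+45,P[0]-60:P[0]+60,::-1];cv2.imwrite("pics/scene3.png",cv2.resize(a,(660,495),interpolation=cv2.INTER_CUBIC))
E
```

```text
t 4.08 jig tcp [-97.1  -0.1  26.9] F jig [-2.7 -0.9  2.1] tool z jig [-0. -0. -1.] q [-0.33  0.07  1.6  -0.    1.47 -0.58]
```

View pics/scene3.png

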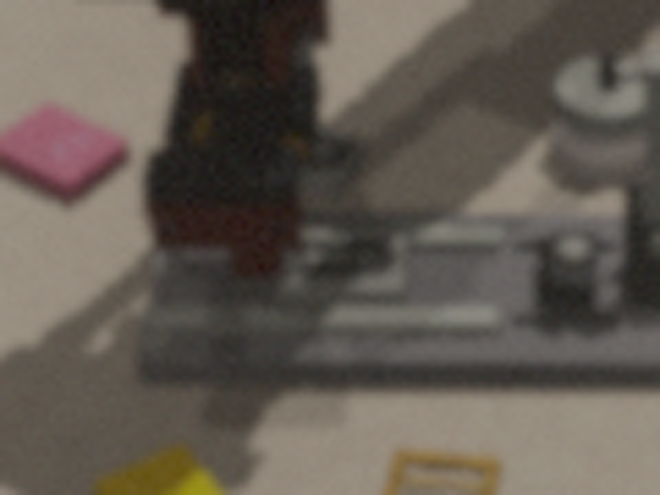

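The fingertips now push the die, with 2.7 N of friction. I'll carry on to short of the earliest possible stop position.

{"method": "servo_tool", "body": {
  "rows": [
    [0,0.005,0,0,0,0,0],
    [0,0.01,0,0,0,0,0],
    [0,0.015,0,0,0,0,0],
    [0,0.02,0,0,0,0,0],
    [0,0.025,0,0,0,0,0],
    [0,0.03,0,0,0,0,0],
    [0,0.035,0,0,0,0,0],
    [0,0.04,0,0,0,0,0],
    [0,0.044,0,0,0,0,0],
    [0,0.047,0,0,0,0,0]
  ]
}}

```text
clock: 5.38
eef_pos: [0.5397, -0.1092, 0.0266]
ee_rot: [-1.927, -2.481, 0.0]
wrist_force: [1.0, -2.9, 1.7]
opening: 0.007
```

```bash
python3 - <<'E'
from h import *
st()
d=cam("scene");P=proj(d,world(0,0,40))[0].astype(int)
a=d["frame"][P[1]-45:P[1]+45,P[0]-60:P[0]+60,::-1];cv2.imwrite("pics/scene4.png",cv2.resize(a,(660,495),interpolation=cv2.INTER_CUBIC))
E
```

```text
t 5.38 jig tcp [-49.9   0.1  26.6] F jig [-3.  -0.3  1.7] tool z jig [ 0.  0. -1.] q [-0.26  0.01  1.66 -0.    1.47 -0.51]
```

View pics/scene4.png

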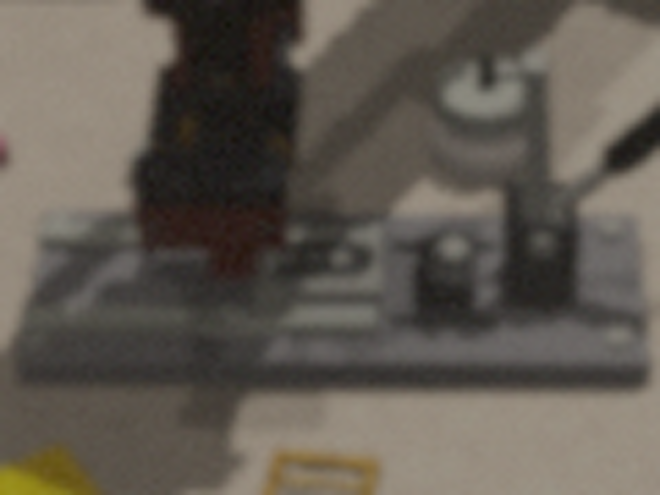

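The die's leading edge is at about column 382 and the stop block at about 418, so roughly 16 mm remain. I'll move slowly from here and feel for the buffer.

{"method": "servo_tool", "body": {
  "rows": [
    [0,0.002,0,0,0,0,0],
    [0,0.0035,0,0,0,0,0],
    [0,0.005,0,0,0,0,0],
    [0,0.0065,0,0,0,0,0],
    [0,0.008,0,0,0,0,0],
    [0,0.009,0,0,0,0,0],
    [0,0.01,0,0,0,0,0],
    [0,0.011,0,0,0,0,0]
  ]
}}

```text
clock: 6.42
eef_pos: [0.537, -0.0986, 0.0265]
ee_rot: [-1.927, -2.481, 0.0]
wrist_force: [1.4, -1.8, 0.5]
opening: 0.002
```

```bash
python3 -c "
from h import *
st()"
```

```text
t 6.42 jig tcp [-39.    0.1  26.5] F jig [-2.1 -0.9  0.5] tool z jig [ 0.  0. -1.] q [-0.24 -0.    1.68  0.    1.47 -0.49]
```

{"method": "servo_tool", "body": {
  "rows": [
    [0,0.001,0,0,0,0,0],
    [0,0.0018,0,0,0,0,0],
    [0,0.0025,0,0,0,0,0],
    [0,0.003,0,0,0,0,0]
  ]
}}

```text
clock: 6.92
eef_pos: [0.5363, -0.0957, 0.0265]
ee_rot: [-1.927, -2.481, 0.0]
wrist_force: [1.2, -2.0, 1.3]
opening: 0.008
```

```bash
python3 -c "
from h import *
st()"
```

```text
t 6.92 jig tcp [-36.    0.1  26.5] F jig [-2.3 -0.7  1.3] tool z jig [ 0.  0. -1.] q [-0.24 -0.    1.68  0.    1.47 -0.49]
```

{"method": "servo_tool", "body": {
  "rows": [
    [0,0.0005,0,0,0,0,0],
    [0,0.001,0,0,0,0,0],
    [0,0.0015,0,0,0,0,0],
    [0,0.002,0,0,0,0,0]
  ]
}}

```text
clock: 7.42
eef_pos: [0.5358, -0.0938, 0.0265]
ee_rot: [-1.927, -2.481, 0.0]
wrist_force: [0.8, -2.0, -0.1]
opening: 0.005
```

{"method": "servo_tool", "body": {
  "rows": [
    [0,0.0005,0,0,0,0,0],
    [0,0.001,0,0,0,0,0]
  ]
}}

```text
clock: 7.68
eef_pos: [0.5355, -0.0928, 0.0265]
ee_rot: [-1.927, -2.481, 0.0]
wrist_force: [0.2, -1.8, -0.5]
opening: 0.006
```

```bash
python3 -c "
from h import *
st()"
```

```text
t 7.67 jig tcp [-33.1   0.1  26.5] F jig [-1.8  0.2 -0.5] tool z jig [ 0.  0. -1.] q [-0.23 -0.01  1.68  0.    1.47 -0.48]
```

{"method": "servo_tool", "body": {
  "rows": [
    [0,0.0005,0,0,0,0,0],
    [0,0.001,0,0,0,0,0]
  ]
}}

```text
clock: 7.92
eef_pos: [0.5353, -0.0921, 0.0265]
ee_rot: [1.927, 2.481, -0.0]
wrist_force: [0.9, -2.3, -0.7]
opening: 0.012
```

{"method": "servo_tool", "body": {
  "rows": [
    [0,0.0005,0,0,0,0,0],
    [0,0.001,0,0,0,0,0]
  ]
}}

```text
clock: 8.18
eef_pos: [0.5352, -0.0915, 0.0266]
ee_rot: [1.927, 2.48, -0.001]
wrist_force: [1.2, -5.6, -1.0]
opening: 0.005
```

```bash
python3 - <<'E'
from h import *
st()
d=cam("scene");P=proj(d,world(0,0,40))[0].astype(int)
a=d["frame"][P[1]-45:P[1]+45,P[0]-60:P[0]+60,::-1];cv2.imwrite("pics/scene5.png",cv2.resize(a,(660,495),interpolation=cv2.INTER_CUBIC))
E
```

```text
t 8.18 jig tcp [-31.7   0.1  26.6] F jig [-5.7  0.2 -1. ] tool z jig [-0.001  0.    -1.   ] q [-0.23 -0.01  1.68 -0.    1.47 -0.48]
```

View pics/scene5.png

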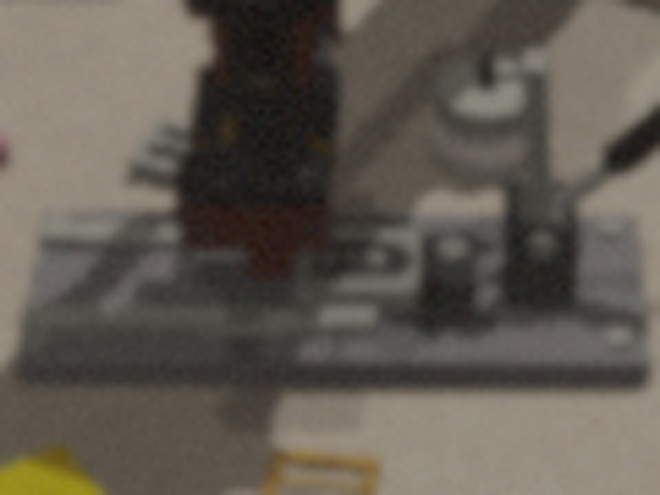

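{"method": "servo_tool", "body": {
  "rows": [
    [0,0.0005,0,0,0,0,0],
    [0,0.0005,0,0,0,0,0]
  ]
}}

```text
clock: 8.48
eef_pos: [0.5351, -0.0913, 0.0267]
ee_rot: [1.927, 2.48, -0.001]
wrist_force: [2.1, -6.0, -1.1]
opening: 0.003
```

```bash
python3 -c "
from h import *
st()"
```

```text
t 8.47 jig tcp [-31.5   0.1  26.7] F jig [-6.3 -0.5 -1.1] tool z jig [-0.002 -0.    -1.   ] q [-0.23 -0.01  1.68 -0.    1.47 -0.48]
```

The force rose from 2 N to 6.3 N while the die moved about 0.6 mm, so it is on the buffer. I'll back off gently, lift and travel to beyond the handle.

{"method": "servo_tool", "body": {
  "rows": [
    [0,-0.001,0,0,0,0,0],
    [0,-0.002,0,0,0,0,0],
    [0,-0.006,0,0,0,0,0],
    [0,-0.012,0,0,0,0,0],
    [0,-0.015,0,-0.03,0,0,0],
    [0,-0.015,0,-0.08,0,0,0],
    [0,-0.015,0,-0.14,0,0,0],
    [0,-0.015,0,-0.2,0,0,0],
    [0,-0.015,0,-0.2,0,0,0]
  ]
}}

```text
clock: 9.6
eef_pos: [0.5406, -0.1056, 0.2336]
ee_rot: [1.921, 2.473, 0.007]
wrist_force: [0.8, -0.2, -0.8]
opening: 0.005
```

```bash
python3 - <<'E'
from h import *
st(); go(215,0,215,.45)
for n in("top","scene"):
    d=cam(n);P=proj(d,world(30,0,40))[0].astype(int)
    a=d["frame"][P[1]-45:P[1]+45,P[0]-60:P[0]+60,::-1];cv2.imwrite(f"pics/{n}6.png",cv2.resize(a,(660,495),interpolation=cv2.INTER_CUBIC))
E
```

```text
t 9.6 jig tcp [-46.7  -1.7 233.6] F jig [-0.4 -0.7 -0.8] tool z jig [-0.005 -0.01  -1.   ] q [-0.25 -0.05  1.35  0.    1.83 -0.5 ]
shift mm [261.8  -1.9  17.2] turn [  0.6 -25.5  -0.1]
```

View pics/scene6.png

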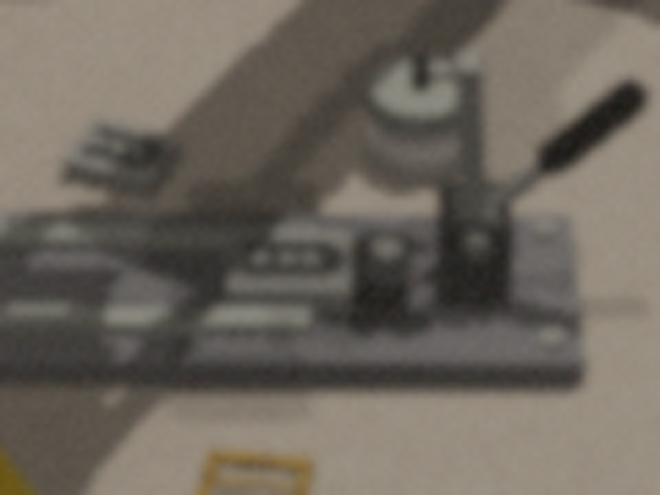

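View pics/top6.png

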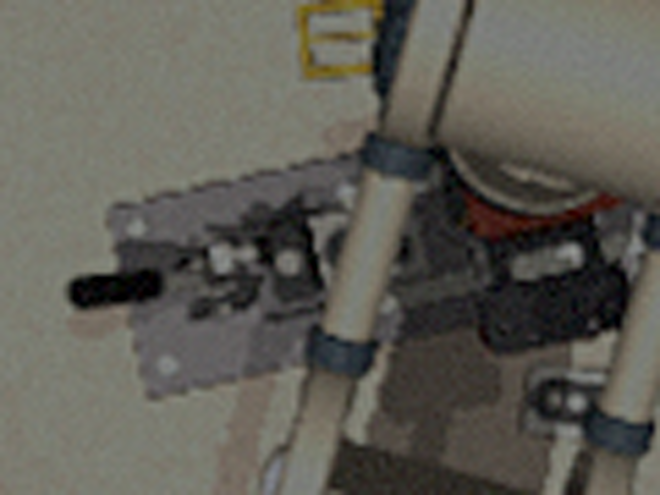

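The die's right edge meets the stop block (around column 350 in the scene crop), and the handle is still open. Next I'll move beyond the handle with the tool tilted.

{"method": "servo_tool", "body": {
  "rows": [
    [0,0.05,-0.002,0,0,0,0],
    [0,0.1,-0.002,0,0,0,0],
    [0,0.15,-0.002,0,0,0,0],
    [0,0.2,-0.002,0,0,-9,0],
    [0,0.245,-0.002,0.0,0,-18,0],
    [0,0.262,-0.002,0.01,0,-25.5,0],
    [0,0.262,-0.002,0.017,0,-25.5,0],
    [0,0.262,-0.002,0.017,0,-25.5,0]
  ]
}}

```text
clock: 10.7
eef_pos: [0.4715, 0.1476, 0.2075]
ee_rot: [1.696, 2.186, -0.388]
wrist_force: [0.7, -0.2, 0.5]
opening: 0.007
```

```bash
cat >> h.py <<'E'
def hand(phi,gap,ext=15,k=.6):
    a=k*phi; tx=np.array([np.cos(a),-np.sin(a)]); s=np.array([-np.sin(a),-np.cos(a)])
    tip=np.array([98,60])+100*np.array([np.sin(phi),np.cos(phi)])
    p=tip+(19+gap)*tx+ext*s; return p[0],p[1],a
E
python3 - <<'E'
from h import *
st(); x,z,a=hand(.75,20); print(x,z,a); go(x,0,z,a)
x,z,a=hand(.75,8); go(x,0,z,a)
E
```

```text
t 10.7 jig tcp [215.7   2.7 207.5] F jig [-0.4 -0.6  0.5] tool z jig [-0.43   0.004 -0.903] q [ 0.53 -0.11  1.52 -0.44  1.84  0.18]
194.75682998241936 102.69852452175395 0.44999999999999996
shift mm [ 26.1   3.1 103.6] turn [-0.2 -0.3  0.1]
shift mm [ 14.1   3.1 103.6] turn [-0.2 -0.3  0.1]
```

{"method": "servo_tool", "body": {
  "rows": [
    [0,0.026,0.003,0.02,0,0,0],
    [0,0.026,0.003,0.05,0,0,0],
    [0,0.026,0.003,0.08,0,0,0],
    [0,0.026,0.003,0.1036,0,0,0],
    [0,0.026,0.003,0.1036,0,0,0],
    [0,0.026,0.003,0.1036,0,0,0]
  ]
}}

```text
clock: 11.45
eef_pos: [0.4808, 0.1278, 0.1063]
ee_rot: [1.699, 2.181, -0.382]
wrist_force: [0.5, -0.4, -0.1]
opening: 0.005
```

```bash
python3 - <<'E'
from h import *
st(); x,z,a=hand(.75,4); go(x,0,z,a)
for n in("top","scene"):
    d=cam(n);P=proj(d,world(130,0,80))[0].astype(int)
    a=d["frame"][P[1]-45:P[1]+45,P[0]-60:P[0]+60,::-1];cv2.imwrite(f"pics/{n}7.png",cv2.resize(a,(660,495),interpolation=cv2.INTER_CUBIC))
E
```

```text
t 11.45 jig tcp [194.2  -1.5 106.3] F jig [-0.5 -0.4 -0.1] tool z jig [-0.43  -0.001 -0.903] q [ 0.49 -0.1   1.69 -0.43  1.66  0.22]
shift mm [-14.   -1.5   3. ] turn [ 0.  -0.3 -0.2]
```

View pics/scene7.png

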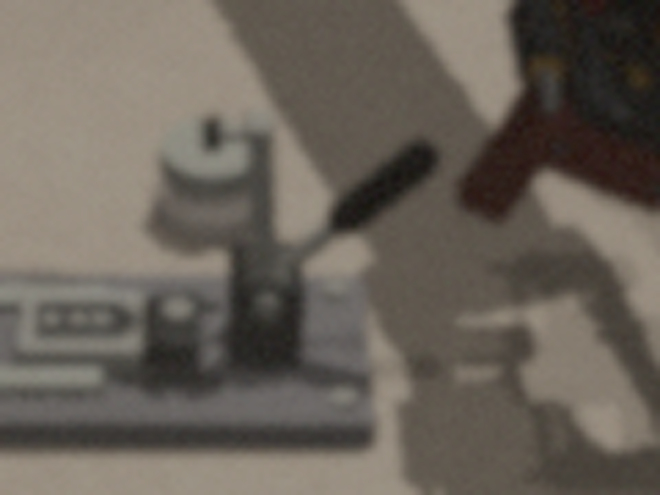

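View pics/top7.png

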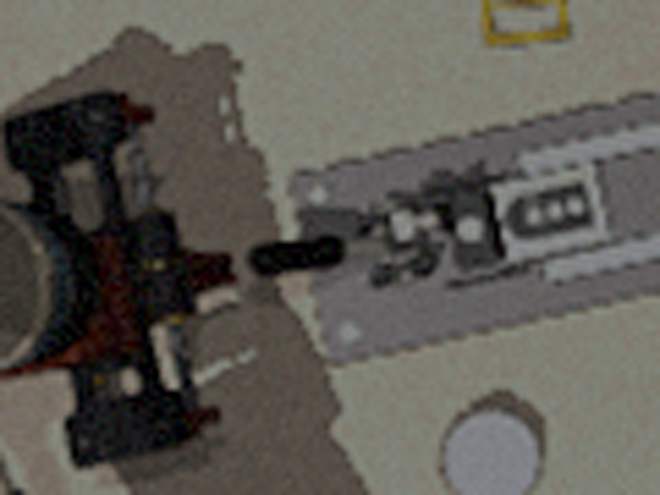

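The fingertips (237,268 in the top crop) are lined up just beyond the grip's end (252,262), and slightly below it in the scene view. I'll approach to contact.

{"method": "servo_tool", "body": {
  "rows": [
    [0,-0.005,-0.0015,0.002,0,0,0],
    [0,-0.01,-0.0015,0.003,0,0,0],
    [0,-0.014,-0.0015,0.003,0,0,0],
    [0,-0.016,-0.0015,0.003,0,0,0],
    [0,-0.017,-0.0015,0.003,0,0,0],
    [0,-0.0175,-0.0015,0.003,0,0,0]
  ]
}}

```text
clock: 12.3
eef_pos: [0.4829, 0.1117, 0.1097]
ee_rot: [1.696, 2.183, -0.384]
wrist_force: [-0.7, -0.3, -0.3]
opening: 0.003
```

```bash
python3 - <<'E'
from h import *
st()
o=get_obs();R=Ro.from_rotvec(o["ee_rot"])
for ph in np.arange(.75,.30,-.05):
    x,z,a=hand(ph,0); print(round(ph,2),end=" ");go(x,0,z,a)
E
```

```text
t 12.3 jig tcp [178.1   0.5 109.7] F jig [-0.1  0.7 -0.3] tool z jig [-0.43   0.    -0.903] q [ 0.46 -0.12  1.7  -0.44  1.65  0.19]
0.75 shift mm [-2.   0.5 -0.9] turn [-0.  -0.3 -0. ]
0.7 shift mm [-6.3  0.5 -2.9] turn [-0.   1.4 -0. ]
0.65 shift mm [-10.8   0.5  -4.6] turn [-0.   3.2 -0. ]
0.6 shift mm [-15.3   0.5  -6.1] turn [-0.   4.9 -0. ]
0.55 shift mm [-19.8   0.5  -7.4] turn [-0.   6.6 -0. ]
0.5 shift mm [-24.4   0.5  -8.4] turn [-0.   8.3 -0. ]
0.45 shift mm [-29.1   0.5  -9.2] turn [-0. 10. -0.]
0.4 shift mm [-33.7   0.5  -9.7] turn [-0.  11.7 -0. ]
0.35 shift mm [-38.4   0.5 -10. ] turn [-0.  13.5 -0. ]
```

{"method": "servo_tool", "body": {
  "rows": [
    [0,-0.002,0.0005,-0.001,0,0,0],
    [0,-0.004,0.0005,-0.002,0,0.5,0],
    [0,-0.0063,0.0005,-0.0029,0,1.4,0],
    [0,-0.0085,0.0005,-0.0038,0,2.3,0],
    [0,-0.0108,0.0005,-0.0046,0,3.2,0],
    [0,-0.0108,0.0005,-0.0046,0,3.2,0]
  ]
}}

```text
clock: 13.05
eef_pos: [0.4856, 0.1039, 0.1192]
ee_rot: [1.728, 2.222, -0.339]
wrist_force: [-2.3, 2.8, -0.8]
opening: 0.005
```

```bash
python3 - <<'E'
from h import *
st()
for ph in np.arange(.65,.10,-.1):
    x,z,a=hand(ph,0); print(round(ph,2),end=" ");go(x,0,z,a)
d=cam("scene");P=proj(d,world(130,0,80))[0].astype(int)
a=d["frame"][P[1]-45:P[1]+45,P[0]-60:P[0]+60,::-1];cv2.imwrite("pics/scene8.png",cv2.resize(a,(660,495),interpolation=cv2.INTER_CUBIC))
E
```

```text
t 13.05 jig tcp [169.9  -0.2 119.2] F jig [ 3.3  1.5 -0.8] tool z jig [-0.379 -0.001 -0.925] q [ 0.41 -0.14  1.69 -0.39  1.65  0.14]
0.65 shift mm [ 0.7 -0.2  0.5] turn [ 0.  -0.1 -0.1]
0.55 shift mm [-8.2 -0.2 -2.8] turn [ 0.   3.4 -0.1]
0.45 shift mm [-17.4  -0.2  -5.1] turn [ 0.1  6.8 -0.1]
0.35 shift mm [-26.6  -0.2  -6.5] turn [ 0.1 10.2 -0.1]
0.25 shift mm [-36.   -0.2  -6.9] turn [ 0.1 13.7 -0.1]
0.15 shift mm [-45.2  -0.2  -6.4] turn [ 0.1 17.1 -0.1]
```

View pics/scene8.png

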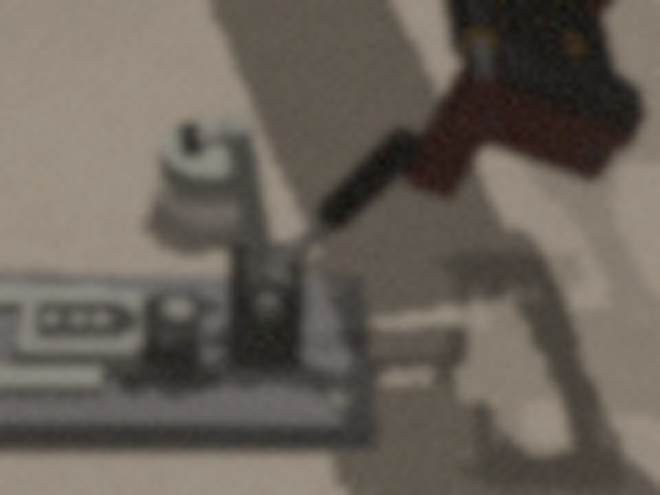

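The handle moves with the fingers at 3.3 N, and the arm is starting to lean left. I'll follow the arc.

{"method": "servo_tool", "body": {
  "rows": [
    [0,-0.004,0,-0.0015,0,1.7,0],
    [0,-0.0082,0,-0.0028,0,3.4,0],
    [0,-0.0128,0,-0.0041,0,5.1,0],
    [0,-0.0174,0,-0.0051,0,6.8,0],
    [0,-0.022,0,-0.0059,0,8.5,0],
    [0,-0.0266,0,-0.0065,0,10.2,0]
  ]
}}

```text
clock: 13.85
eef_pos: [0.4912, 0.0824, 0.1353]
ee_rot: [1.822, 2.345, -0.19]
wrist_force: [-0.2, 2.8, 1.3]
opening: 0.005
```

```bash
python3 - <<'E'
from h import *
st()
for ph in np.arange(.35,-.2,-.1):
    x,z,a=hand(ph,0); print(round(ph,2),end=" ");go(x,0,z,a)
d=cam("scene");P=proj(d,world(130,0,80))[0].astype(int)
a=d["frame"][P[1]-45:P[1]+45,P[0]-60:P[0]+60,::-1];cv2.imwrite("pics/scene9.png",cv2.resize(a,(660,495),interpolation=cv2.INTER_CUBIC))
E
```

```text
t 13.85 jig tcp [147.7  -0.3 135.3] F jig [ 2.8 -0.5  1.3] tool z jig [-0.208 -0.001 -0.978] q [ 0.24 -0.19  1.67 -0.21  1.66 -0.02]
0.35 shift mm [ 0.  -0.3 -0.1] turn [ 0.1 -0.  -0. ]
0.25 shift mm [-9.  -0.3 -2.1] turn [ 0.1  3.4 -0. ]
0.15 shift mm [-18.2  -0.3  -3.2] turn [ 0.1  6.9 -0. ]
0.05 shift mm [-27.5  -0.3  -3.4] turn [ 0.1 10.3 -0. ]
-0.05 shift mm [-36.6  -0.3  -2.6] turn [ 0.1 13.7 -0. ]
-0.15 shift mm [-45.6  -0.3  -0.9] turn [ 0.1 17.2 -0. ]
```

View pics/scene9.png

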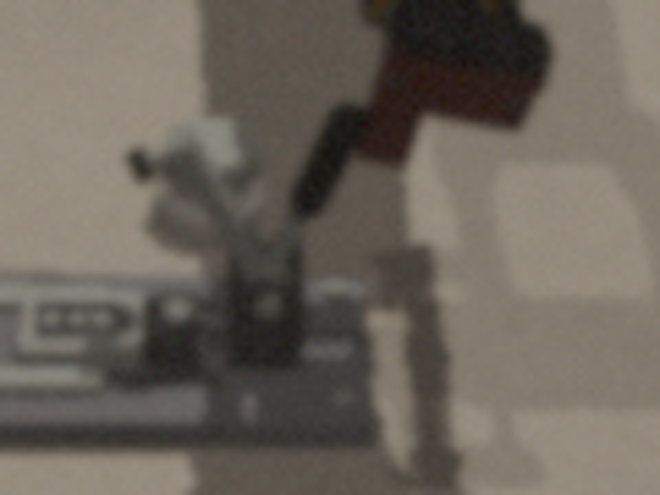

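It's tracking the arc well, so I'll continue past dead centre.

{"method": "servo_tool", "body": {
  "rows": [
    [0,-0.0045,0,-0.0012,0,1.7,0],
    [0,-0.009,0,-0.0021,0,3.4,0],
    [0,-0.0136,0,-0.0028,0,5.1,0],
    [0,-0.0182,0,-0.0032,0,6.9,0],
    [0,-0.0228,0,-0.0034,0,8.6,0],
    [0,-0.0275,0,-0.0034,0,10.3,0],
    [0,-0.032,0,-0.0031,0,12,0],
    [0,-0.0366,0,-0.0026,0,13.7,0]
  ]
}}

```text
clock: 14.9
eef_pos: [0.4995, 0.0481, 0.1447]
ee_rot: [-1.913, -2.462, -0.028]
wrist_force: [-0.7, 1.0, -0.2]
opening: 0.006
```

```bash
python3 - <<'E'
from h import *
st()
for ph in np.arange(-.05,-.3,-.1):
    x,z,a=hand(ph,0); print(round(ph,2),end=" ");go(x,0,z,a)
d=cam("scene");P=proj(d,world(100,0,80))[0].astype(int)
a=d["frame"][P[1]-45:P[1]+45,P[0]-60:P[0]+60,::-1];cv2.imwrite("pics/scene10.png",cv2.resize(a,(660,495),interpolation=cv2.INTER_CUBIC))
E
```

```text
t 14.9 jig tcp [1.125e+02 1.000e-01 1.447e+02] F jig [ 1.1  0.4 -0.2] tool z jig [ 0.03  0.   -1.  ] q [ 0.01 -0.17  1.62  0.03  1.7  -0.24]
-0.05 shift mm [ 0.   0.1 -0.7] turn [-0.  0. -0.]
-0.15 shift mm [-9.1  0.1 -1.2] turn [-0.   3.5 -0. ]
-0.25 shift mm [-18.2   0.1  -0.7] turn [-0.   6.9 -0. ]
```

View pics/scene10.png

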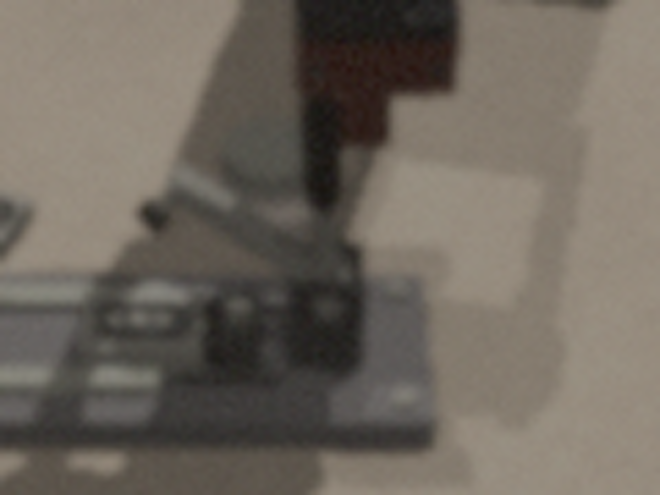

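The handle is just about upright, at (322,150). A little further past centre should let it snap.

{"method": "servo_tool", "body": {
  "rows": [
    [0,-0.0045,0,-0.001,0,1.7,0],
    [0,-0.009,0,-0.0012,0,3.5,0],
    [0,-0.0136,0,-0.001,0,5.2,0],
    [0,-0.018,0,-0.0007,0,6.9,0],
    [0,-0.018,0,-0.0007,0,6.9,0]
  ]
}}

```text
clock: 15.58
eef_pos: [0.504, 0.0304, 0.1447]
ee_rot: [-1.855, -2.384, -0.138]
wrist_force: [-0.4, -0.6, 0.2]
opening: 0.008
```

```bash
python3 - <<'E'
from h import *
st()
d=cam("scene");P=proj(d,world(80,0,80))[0].astype(int)
a=d["frame"][P[1]-45:P[1]+45,P[0]-60:P[0]+60,::-1];cv2.imwrite("pics/scene11.png",cv2.resize(a,(660,495),interpolation=cv2.INTER_CUBIC))
E
```

```text
t 15.57 jig tcp [ 94.2   0.2 144.7] F jig [-0.4  0.5  0.2] tool z jig [ 0.149  0.    -0.989] q [-0.1  -0.13  1.6   0.14  1.73 -0.33]
```

View pics/scene11.png

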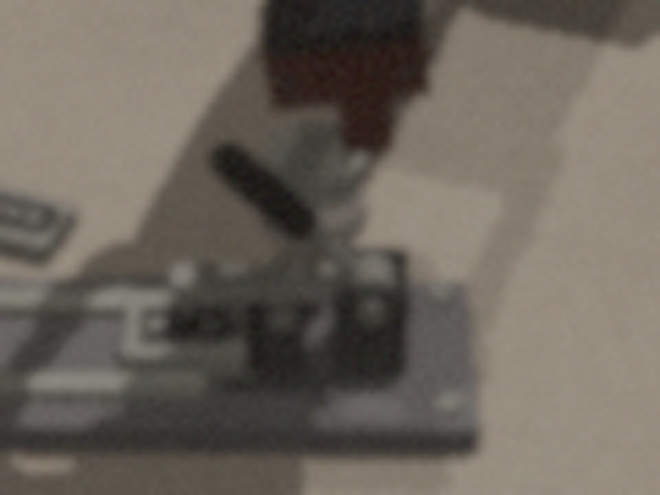

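It has snapped shut: the arm is level at about row 275 and the handle leans to jig −x. I'll retreat up and away, then check.

{"method": "servo_tool", "body": {
  "rows": [
    [0,0.015,0,-0.01,0,0,0],
    [0,0.03,0,-0.05,0,0,0],
    [0,0.06,0,-0.1,0,0,0],
    [0,0.11,0,-0.13,0,0,0],
    [0,0.17,0,-0.13,0,0,0],
    [0,0.22,0,-0.13,0,0,0],
    [0,0.22,0,-0.13,0,0,0],
    [0,0.22,0,-0.13,0,0,0]
  ]
}}

```text
clock: 16.62
eef_pos: [0.4544, 0.2238, 0.3067]
ee_rot: [-1.852, -2.388, -0.138]
wrist_force: [-0.2, -0.1, 0.5]
opening: 0.007
```

```bash
python3 - <<'E'
from h import *
st()
L=[]
for n in("top","scene"):
    d=cam(n);P=proj(d,world(30,0,60))[0].astype(int)
    a=d["frame"][P[1]-45:P[1]+45,P[0]-70:P[0]+70,::-1];L.append(cv2.resize(a,None,fx=5,fy=3.3*2,interpolation=cv2.INTER_CUBIC)[:590] if 0 else cv2.resize(a,None,fx=3.3,fy=3.3,interpolation=cv2.INTER_CUBIC))
    cv2.imwrite(f"pics/{n}_full.png",d["frame"][:,:,::-1])
cv2.imwrite("pics/end.png",np.vstack(L))
E
```

```text
t 16.62 jig tcp [293.8   0.4 306.7] F jig [-0.   0.2  0.5] tool z jig [ 0.147 -0.    -0.989] q [ 0.29 -0.15  1.32  0.16  1.96  0.1 ]
```

View pics/end.png

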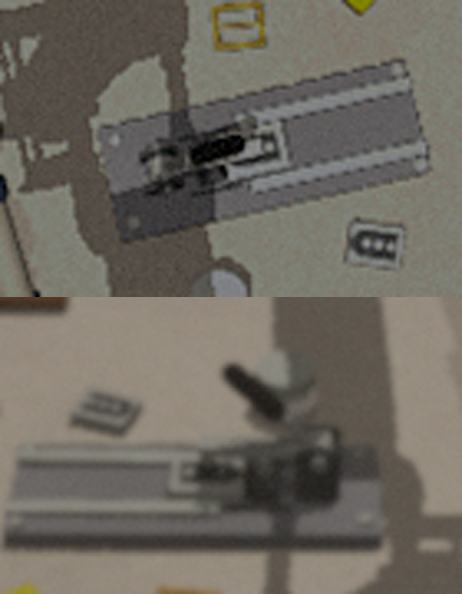

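View pics/scene_full.png

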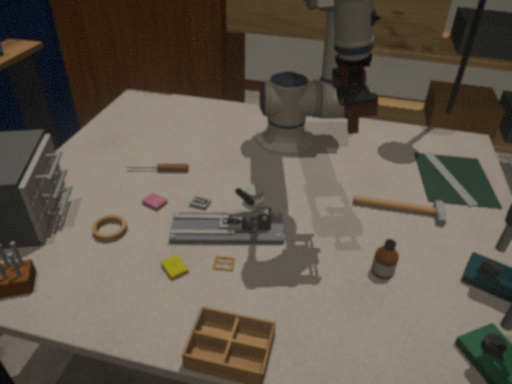

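```bash
python3 - <<'E'
from h import *
d=cam("top");P=proj(d,world(30,0,60))[0].astype(int)
q=np.array([[276,121],[289,165]]);q=(q+.5)/3.3-.5+P-[70,45]
print([jig(w) for w in cast(d,q,[.034]*2)]); st()
r.finish_job()
E
```

```text
[array([-16.4, -22.5,  34. ]), array([-18.8,  20.5,  34. ])]
t 16.77 jig tcp [2.924e+02 1.000e-01 3.060e+02] F jig [ 0.3  0.  -0.5] tool z jig [ 0.148  0.    -0.989] q [ 0.29 -0.15  1.32  0.16  1.96  0.1 ]
the job is handed in; nothing more can be done
```

The die is home against the stop's buffer and the toggle clamp is shut on it. I handed the job in at about 16.8 s.

- **Die:** I pushed it slowly along the channel with the shut fingertips at about 2–3 N. At the buffer the force rose to 6.3 N over roughly the last 0.6 mm, so I stopped there and backed off gently.
- **Clamp:** I followed the handle's arc with the tilted fingertips. The force readings between moves were about 3 N at most, and just past upright it snapped shut.
- **Last checks:** With the arm clear and the wrist force near zero, both views show the clamp arm level over the die and the handle leaning to jig −x. The die looks to be against the stop, and the other things look where they were.
- **Disagreement:** My last by-eye reading of the die's rear edge was jig x ≈ −17.6 mm. The fingertip position, assuming 10 mm fingertip half-width, gave about −21.5 mm. I took this as pixel-reading and finger-thickness error, because the force rise and the pictures both showed buffer contact. I did not measure it further.

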